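# Lock a stage carriage with its transit pin

## Robot

A 6-joint arm with a two-finger parallel gripper is mounted at the origin on a cart in front of the work surface, level with it; the furniture and walls round the work are solid. World frame = base frame: x ahead of the robot, y to its left, z up, the work surface at z = 0. Lengths are in m, angles in rad, forces in N, time in s.
With the tool pointing down it reaches from about 0.275 to 0.825 m from the base axis. Payload 4.9 kg.
Tool frame: the origin (TCP) lies midway between the tips of the shut fingers; the grasp point (between the pads) lies 19 mm behind it (grip_point_offset is the distance from the TCP to the grasp point, in m); z points along the fingers, y is the line along which they close (so a half turn about z gives the same grasp; the last joint's range is limited). The gripper opens to 85 mm and grips with 20 to 120 N. Pads are 22 mm wide; open, the fingers measure 114 mm over their backs; the gripper's body (76 mm by 85 mm) begins 54 mm behind the grasp point. The pads swing forward as they close: fully open they stand 13 mm farther back than shut.
Start: joints at [1.049, 0.326, -0.193, 1.052, 0, 1.437], TCP at [0.208, 0.509, 0.231] pointing down, gripper open.
Joint ranges: [-2.65, 2.65], [-0.97, 1.79], [-1.3, 1.35], [-1.93, 2.1], [-1.47, 1.37], [-3.14, 3.14]. Speed limits (rad/s): [2.57, 2.57, 3.14, 3.14, 3.14, 3.14].

## Interface

Orientations are given as a rotation vector (axis times angle).
In Python, from cell import * gives the robot as it stands. Calls block until the motion is done:
- movep(position, orientation): joint-space move of the TCP to a pose.
- move_l(position, velocity=0.15, rot=None, until_force=None): straight line of the TCP; rot=None keeps the orientation; velocity is the mean speed in m/s. With until_force (N) it stops when the force on the tool has changed by that much, and returns True; else False.
- set_joints(angles): joint-space move.
- let_go() and grab(newtons=None): open the fingers fully, or close them until they stop; newtons is the grip in N (None keeps the last).
- sleep(seconds).
- ik(position, orientation): joint angles nearest the present ones, or None.
- get_state(): the state.
- grab_frame(name): name is "scene" or "top"; returns a dict with "img" (384x512x3 uint8, red, green, blue), "fx", "fy", "cx", "cy" (pixels), "cam_to_world" (4x4, takes a point from camera to world coordinates). Camera axes: x right, y down, z forward; pixel columns grow to the right and rows downward; lengths in m; the calibration is good to about 2 mm. A picture is of the moment at which its call begins. There is no depth.
A pose or a line that the arm cannot do raises MotionError and nothing moves.
- sign_off(): hands the job in; it is judged then, once.
Trained networks look in the newest picture that a camera, given by its name, has taken for a name from the list of things; names that differ only in an ending like _2 or _b are one class to them, and where a whole thing is asked for, a point or a joint stands for the part that bears it (a point fixed in the world has none). Each returns a list of dicts, best first, with "score" (0 to 1); they miss things now and then, are a little off and sometimes report something else, mostly with a low value. They report only what shows in the picture. A call takes as long as a camera call. They do not tell look-alikes from the thing itself.
- spot_in(camera, name): "centre" ([column, row] in pixels, amid what is visible of it).
- silhouettes(camera, name): "mask" (384x512 bool, what is visible of it) and "centre" ([column, row] in pixels, amid what is visible of it).
- tip_of(camera, name): "centre" ([column, row] in pixels: a listed point, or the origin of a listed thing).
The state is a dict: "clock": time; "q": joint angles; "joint_velocities": joint speeds; "tau": joint torques, N m; "position": TCP position; "eef_rot": TCP orientation; "contact_force": force on the tool from outside, world axes, zero at the start; "wrist_torque": the same for the moment, N m; "finger_gap": opening from 0.0 (shut) to 1.0 (fully open); "grasp_force": force on a finger pad.
Only numpy, scipy, OpenCV 4.12 (cv2) and the standard library are available. Lean on these libraries where they do the work, as an engineer would, in place of code of your own. Each camera call takes 0.05 s, during which the arm holds its last target. There are 200 camera calls.

## Task

The stage unit on the bench is to be carried away, so lock its carriage: take the transit pin out of its holder, put it upright through the slot in the unit's cover, and slide its tip lightly along the hidden carriage until it drops into the carriage's hole. Then lower it fully home, with its collar down on the cover, and let go of it. Be gentle, as pressing the pin hard against the unit, downward or sideways, bends it, and leave the timer, the petri dish and the roll of tape where they are.

Things in the scene. Friction and masses are not known exactly. Their poses are not given: they have to be found in the camera images.
- unit: Stage unit: a closed grey housing (all sizes in mm), 120 (x) x 200 (y) x 70 high, fixed to the bench, with a flat bare aluminium cover, 6 thick, that has one straight slot. Origin: centre of its underside; x across, y along its long side, z up. Under the slot lies the hidden carriage. More than 25 N between the pin and the unit (cover or carriage) bends the pin.
- slot (a point): Centre of the slot, level with the cover's top face (70 above the bench); axes as the unit's. The slot is 14 wide (x) and 76 long (y). The black carriage plate closes it from below. The plate has one round through hole, 13 across with a 1.5 chamfer, on the slot's centre line (x = 0); its place along the slot is not known: anywhere from y = -27 to +27. Below it is free room for the pin.
- slot_floor (a point): Point under the slot's centre, level with the carriage plate's flat top (52 above the bench, 18 below the cover's top). The plate is braked along the slot but floats on springs: it starts to sink at about 4 N, sinks 1 per 2 N more, and stops hard after 5 (14 N). When the tip finds the hole, the plate springs up round it: the pressing force vanishes and the tip is caught sideways.
- holder: Fixed grey block, 56 x 56 (on a 70 x 70 rubber foot), 50 high, that holds the pin upright in a 12 mm hole in the middle of its top. Origin: centre of its underside, z up.
- pin: Transit pin, loose, about 100 g, plain steel, round, 90 long, upright at the start. Origin at the tip's end; z runs up to the knob. From the tip: shank 10 in diameter, 40 long (last 4 taper to 6), collar 26 in diameter, 4 thick, dark knob 22 in diameter, 46 long. Collar on the cover: tip 30 above the bench; tip on the plate beside the hole: collar 22 above the cover.
- pin_tip (a point): The end of the pin's tip, on its axis.
- pin_knob (a point): Centre of the pin's knob, on its axis, 67 above the tip: the place to grip it.
- timer: White lab timer lying flat, 62 x 62 x 19, loose; to be left alone. Origin: centre of its underside.
- petri_dish: Clear petri dish, 64 across and 12 high, loose; to be left alone. Origin: centre of its underside.
- tape: Roll of beige adhesive tape lying flat, 104 across and 25 high, loose; to be left alone. Origin: centre of its underside.
Things that resemble listed ones, but are neither listed nor needed, are in the scene too. Leave any purple look-alike of the pin alone.

How it is judged:
On the way, in this order (a step that is already met when the one before it is completed fails the run):
1. the pin is out of its holder, its tip above the level of the cover (height (world z) of pin_tip above 0.068 m), for 0.05 s.
2. the pin's tip is through the slot, near the level of the carriage plate (x of pin_tip in the frame of unit between -0.007 and 0.007 m and y of pin_tip in the frame of unit between -0.038 and 0.038 m and z of pin_tip in the frame of unit below 0.058 m), for 0.05 s.
At the end, for the whole second after the job is handed in: The pin stands in the carriage's hole through the slot: tip less than 33 mm above the unit's underside (collar within 3 mm of the cover), within the slot's outline, within 0.1 rad of upright, at rest and released (x of pin_tip in the frame of unit between -0.007 and 0.007 m and y of pin_tip in the frame of unit between -0.038 and 0.038 m and z of pin_tip in the frame of unit below 0.033 m and angle between pin's own z axis and vertical below 0.1 rad and linear speed of pin below 0.01 m/s); the robot touches nothing.
It fails at once if the pin and the unit press on each other with more than 25 N (contact force between pin and unit above 25 N).
It fails at once if the timer is moved by more than 15 mm (distance of timer from where it was at the start of the episode above 0.015 m).
It fails at once if the petri dish is moved by more than 15 mm (distance of petri_dish from where it was at the start of the episode above 0.015 m).
It fails at once if the tape is moved by more than 15 mm (distance of tape from where it was at the start of the episode above 0.015 m).
It also fails if it takes over 64 s, if anything falls off the work surface, if the arm or the gripper's body presses on something with over 40 N, if the wrist force passes 120 N, or if a joint passes its speed limit or range.

## Working session

There is one attempt and no reset: what is moved stays moved. The work goes in short steps, each a Python script; the robot and the scene stay as the last script left them, time stands still between calls to the robot, and variables do not carry over. Pictures are saved under pics/ and viewed, at most 10 in all, crops included, and the job is handed in when it is done.

```bash
mkdir -p pics; cat > h.py <<'E'
from cell import *
import numpy as np, cv2
def ray(f,px):
    T=np.array(f["cam_to_world"]);d=np.array([(px[0]-f["cx"])/f["fx"],(px[1]-f["cy"])/f["fy"],1.])
    return T[:3,3],T[:3,:3]@d
def atz(f,px,z):
    o,d=ray(f,px);return o+d*(z-o[2])/d[2]
def proj(f,p):
    T=np.array(f["cam_to_world"]);c=T[:3,:3].T@(np.array(p)-T[:3,3])
    return np.array([c[0]/c[2]*f["fx"]+f["cx"],c[1]/c[2]*f["fy"]+f["cy"]])
def tri(f1,p1,f2,p2):
    A=[];b=[]
    for f,p in((f1,p1),(f2,p2)):
        o,d=ray(f,p);d=d/np.linalg.norm(d);P=np.eye(3)-np.outer(d,d);A.append(P);b.append(P@o)
    return np.linalg.lstsq(np.vstack(A),np.hstack(b),rcond=None)[0]
def save(n,img): cv2.imwrite("pics/"+n+".png",cv2.cvtColor(np.ascontiguousarray(img),cv2.COLOR_RGB2BGR))
E
python3 - <<'E'
from h import *
np.set_printoptions(precision=4,suppress=True)
Z=dict(unit=0,slot=.07,slot_floor=.052,holder=0,pin_tip=.01,pin_knob=.07,timer=0,petri_dish=0,tape=0)
F={}
for c in("scene","top"):
    f=F[c]=grab_frame(c);save(c,f["img"]);print(c,np.array(f["cam_to_world"])[:3,3],f["fx"])
    for n,z in Z.items():
        for r in tip_of(c,n)[:3]: print(c,n,round(r["score"],2),np.round(r["centre"]),atz(f,r["centre"],z))
    for r in silhouettes(c,"pin")[:4]: print(c,"pin",round(r["score"],2),np.round(r["centre"]),r["mask"].sum(),f["img"][r["mask"]].mean(0))
s=get_state();print(s["clock"],s["eef_rot"],s["contact_force"])
E
```

```text
scene [-0.2534 -0.468   0.763 ] 445.5697463186158
scene unit 0.71 [298. 249.] [ 0.52   -0.1147  0.    ]
scene slot 0.83 [300. 226.] [ 0.5282 -0.1132  0.07  ]
scene slot_floor 0.85 [301. 232.] [ 0.5284 -0.1179  0.052 ]
scene holder 0.63 [167. 216.] [0.4686 0.2711 0.    ]
scene pin_tip 0.71 [186. 226.] [0.4475 0.1838 0.01  ]
scene pin_tip 0.44 [159. 208.] [0.4738 0.3034 0.01  ]
scene pin_tip 0.3 [206. 193.] [0.6023 0.2283 0.01  ]
scene pin_knob 0.57 [160. 191.] [0.4801 0.2922 0.07  ]
scene pin_knob 0.52 [133. 187.] [0.4594 0.3739 0.07  ]
scene pin_knob 0.46 [182. 209.] [0.4421 0.1868 0.07  ]
scene timer 0.81 [377. 288.] [ 0.4899 -0.3302 -0.    ]
scene petri_dish 0.81 [206. 197.] [0.5975 0.2277 0.    ]
scene tape 0.64 [233. 180.] [0.7117 0.2047 0.    ]
scene tape 0.49 [163. 213.] [0.4742 0.289  0.    ]
scene pin 0.72 [138. 187.] 156 [102.2308  45.9615 129.6603]
scene pin 0.69 [184. 212.] 196 [ 99.7653  44.0153 126.3776]
scene pin 0.47 [158. 190.] 155 [103.2    103.5871 105.6645]
top [0.2578 0.0205 1.6758] 468.5185809727015
top unit 0.71 [294. 231.] [ 0.5172 -0.1153  0.    ]
top slot 0.76 [296. 228.] [ 0.5171 -0.1157  0.07  ]
top slot 0.25 [185. 239.] [0.4658 0.2643 0.07  ]
top slot_floor 0.72 [297. 228.] [ 0.5202 -0.1218  0.052 ]
top slot_floor 0.58 [201. 199.] [0.6134 0.222  0.052 ]
top holder 0.63 [182. 243.] [0.46   0.2855 0.    ]
top pin_knob 0.63 [183. 238.] [0.47   0.2728 0.07  ]
top pin_knob 0.56 [156. 240.] [0.4578 0.3656 0.07  ]
top pin_knob 0.53 [208. 244.] [0.4495 0.1847 0.07  ]
top timer 0.52 [356. 241.] [ 0.4898 -0.3409  0.    ]
top petri_dish 0.72 [198. 200.] [0.62   0.2366 0.    ]
top tape 0.58 [201. 178.] [0.7039 0.2308 0.    ]
top tape 0.23 [198. 200.] [0.6218 0.24   0.    ]
top pin 0.44 [210. 244.] 55 [147.8364  84.4364 177.7636]
top pin 0.42 [153. 242.] 51 [140.1569  80.0392 169.0784]
1.1 [-0.6054 -3.0827  0.0001] [-0.5337  1.0984  0.1355]
```

```bash
python3 - <<'E'
import cv2,numpy as np
a=cv2.imread("pics/scene.png");b=cv2.imread("pics/top.png")
x=cv2.resize(a[130:330,90:410],(800,500),interpolation=3)
cv2.imwrite("pics/c1.png",x)
y=cv2.resize(b[160:280,130:330],(800,480),interpolation=3)
cv2.imwrite("pics/c2.png",y)
E
```

```text
(no output)
```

View pics/c1.png

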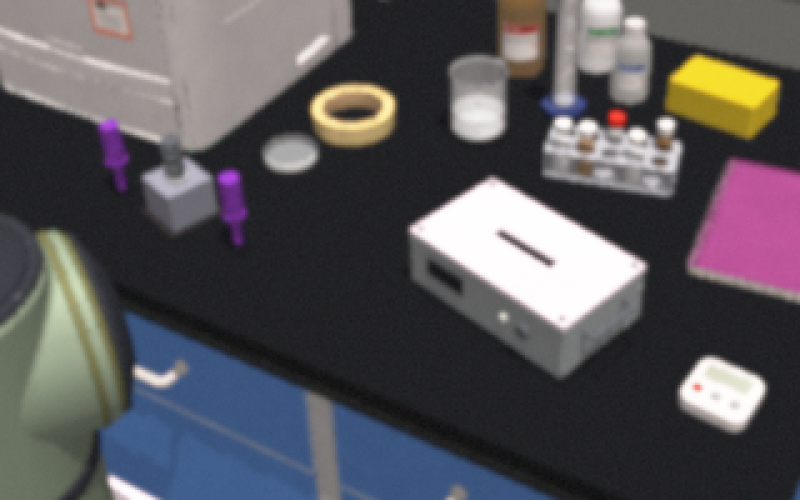

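View pics/c2.png

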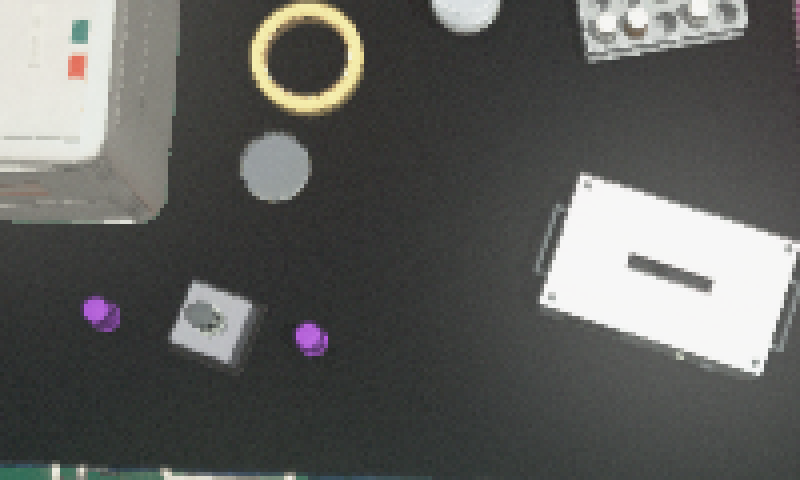

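Candidates for the pin in the scene image are the purple knob at (138,187), the purple knob at (184,212) and the grey knob in the holder at (158,190). The pin is steel with a dark knob, so I choose the grey one in the holder; both purple ones are look-alikes. The unit's slot is at about (297,228) in the top view.

```bash
cat >> h.py <<'E'
from scipy.spatial.transform import Rotation as Ro
def down(ang):  # closing axis at world angle ang
    y=np.array([np.cos(ang),np.sin(ang),0]);z=np.array([0,0,-1.]);return Ro.from_matrix(np.c_[np.cross(y,z),y,z]).as_rotvec()
E
python3 - <<'E'
from h import *
np.set_printoptions(precision=4,suppress=True)
F={c:grab_frame(c) for c in("scene","top")}
t=F["top"];img=t["img"]
# cover & slot in both
for c,f in F.items():
    g=cv2.cvtColor(f["img"],cv2.COLOR_RGB2GRAY)
    p0=proj(f,[.517,-.116,.07]); 
    m=((g>205)).astype(np.uint8)
    n,l,s,ce=cv2.connectedComponentsWithStats(m)
    k=max((i for i in range(1,n)),key=lambda i:s[i,4] if np.hypot(*(ce[i]-p0))<15 else 0)
    cs,h=cv2.findContours((l==k).astype(np.uint8),cv2.RETR_CCOMP,cv2.CHAIN_APPROX_NONE)
    W=lambda q:np.array([atz(f,p,.07)[:2] for p in q[:,0].astype(float)],np.float32)
    for q,hh in zip(cs,h[0]):
        if len(q)>15:
            r=cv2.minAreaRect(W(q)*1000);print(c,"hole" if hh[3]>=0 else "cover",r)
# knob
P={}
for c,f in F.items():
    pp=proj(f,[.472,.277,.077]);rs=[r for r in silhouettes(c,"pin") if np.hypot(*(r["centre"]-pp))<12]
    rk=[r for r in tip_of(c,"pin_knob") if np.hypot(*(r["centre"]-pp))<12]
    print(c,"pred",pp,[r["centre"] for r in rs],[r["centre"] for r in rk]);
    if rk:P[c]=rk[0]["centre"]
x=t["img"][225:255,165:200]; save("k",cv2.resize(np.hstack([x,F["scene"]["img"][175:205,145:180]]),None,fx=10,fy=10,interpolation=cv2.INTER_CUBIC))
if len(P)==2:print("tri",tri(t,P["top"],F["scene"],P["scene"]))
print(atz(t,P["top"],.077),atz(F["scene"],P["scene"],.077))
print("top disc",atz(t,[180.5,238.3],.1),"box corner",atz(t,[171,215],0))
E
```

```text
scene cover ((519.4331665039062, -117.02287292480469), (204.1189727783203, 123.26107788085938), 74.10731506347656)
scene hole ((518.4196166992188, -117.23124694824219), (77.18135833740234, 17.560577392578125), 74.29365539550781)
top cover ((517.9380493164062, -120.24624633789062), (199.86822509765625, 119.9247817993164), 73.90315246582031)
top hole ((517.8880615234375, -120.01861572265625), (83.09902954101562, 20.804012298583984), 74.34182739257812)
scene pred [161.9388 191.8789] [[157.2, 192.8]] [[154.8, 189.2]]
top pred [181.5287 236.8118] [[183.6, 243.3]] [[181.5, 238.5]]
tri [0.459  0.2787 0.0944]
[0.4662 0.2767 0.077 ] [0.4726 0.3031 0.077 ]
top disc [0.4637 0.2765 0.1   ] box corner [0.5608 0.3329 0.    ]
```

View pics/k.png

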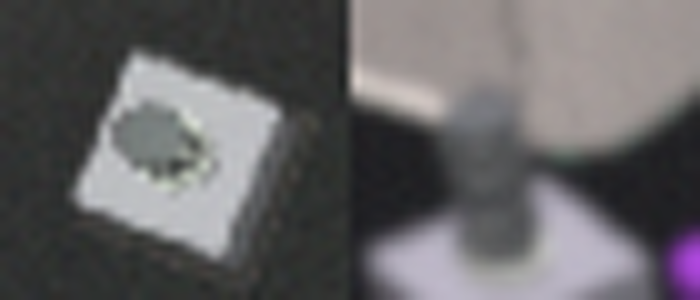

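The crop shows the grey steel pin, with collar and dark knob, in the grey holder: knob top at about (180.2,238.3) in top and (159,186) in scene, holder top centre at about (182.9,240.4) in top. The unit's centre is about (0.5185,-0.1185), with the slot at 74°. Next I refine the pin position and move above it.

```bash
python3 - <<'E'
from h import *
np.set_printoptions(precision=4,suppress=True)
F={c:grab_frame(c) for c in("scene","top")}
print("hold",atz(F["top"],[182.4,239.9],.05))
print("knobtop",atz(F["top"],[180,238],.1),atz(F["scene"],[158.6,185.5],.1),tri(F["top"],[180,238],F["scene"],[158.6,185.5]))
for a in (0,np.pi,.3,-2.84,-.3,2.84):
  for z in (.2,.058): print(a,z,ik([.465,.2755,z],down(a)))
E
```

```text
hold [0.4649 0.2776 0.05  ]
knobtop [0.4647 0.2782 0.1   ] [0.4669 0.28   0.1   ] [0.4645 0.2778 0.1021]
0 0.2 [ 0.3983  0.3318 -0.2681  0.9709  0.      1.9691]
0 0.058 [ 0.3983  0.4884 -0.4404  0.642   0.      1.9691]
3.141592653589793 0.2 [ 0.3983  0.3318 -0.2681  0.9709  0.     -1.1725]
3.141592653589793 0.058 [ 0.3983  0.4884 -0.4404  0.642   0.     -1.1725]
0.3 0.2 [ 0.3983  0.3318 -0.2681  0.9709  0.      1.6691]
0.3 0.058 [ 0.3983  0.4884 -0.4404  0.642   0.      1.6691]
-2.84 0.2 [ 0.3983  0.3318 -0.2681  0.9709 -0.     -1.4741]
-2.84 0.058 [ 0.3983  0.4884 -0.4404  0.642  -0.     -1.4741]
-0.3 0.2 [ 0.3983  0.3318 -0.2681  0.9709  0.      2.2691]
-0.3 0.058 [ 0.3983  0.4884 -0.4404  0.642   0.      2.2691]
2.84 0.2 [ 0.3983  0.3318 -0.2681  0.9709  0.     -0.8709]
2.84 0.058 [ 0.3983  0.4884 -0.4404  0.642   0.     -0.8709]
```

```bash
python3 - <<'E'
from h import *
np.set_printoptions(precision=4,suppress=True)
R=down(-.3);x,y=.4648,.278
movep([x,y,.16],R); move_l([x,y,.06],.08)
s0=get_state();grab(50);sleep(.2);s=get_state();print(s["clock"],s["position"],s["finger_gap"],s["grasp_force"],s0["contact_force"],s["contact_force"])
move_l([x,y,.16],.08)
s=get_state();print(s["position"],s["finger_gap"],s["grasp_force"],s["contact_force"])
movep([.5185,-.1185,.17],down(1.295))
s=get_state();print(s["clock"],s["position"],s["finger_gap"],s["grasp_force"],s["contact_force"],s["q"])
for c in("scene","top"):
    f=grab_frame(c);p=proj(f,[.5185,-.1185,.122]);tip=[.5185,-.1185,.17+.019-.067]
    print(c,"pred tip",p,[(r["score"],r["centre"]) for r in tip_of(c,"pin_tip")])
    a,b=int(p[0]),int(p[1]);save("o_"+c,cv2.resize(f["img"][b-40:b+40,a-50:a+50],None,fx=8,fy=8,interpolation=cv2.INTER_CUBIC));print(a-50,b-40)
E
```

```text
5.0333 [0.4649 0.278  0.0602] 0.24405760877076263 48.76719295978546 [-0.3853  0.5937  0.3243] [-0.8296 -0.1082  4.7494]
[0.4644 0.2778 0.1594] 0.2435276173317789 48.85644614696503 [-0.0552  0.4281 -0.7953]
8.4583 [ 0.5185 -0.1181  0.1699] 0.2450871852936642 48.843496441841125 [ 0.767  -0.0774 -0.9348] [-0.3629  0.3431 -0.3348  0.8931  0.0002 -0.0874]
scene pred tip [300.7215 211.7647] [(0.49, [142.2, 204.1]), (0.46, [184.9, 227.0])]
250 171
top pred tip [297.9982 225.2928] []
247 185
```

View pics/o_scene.png

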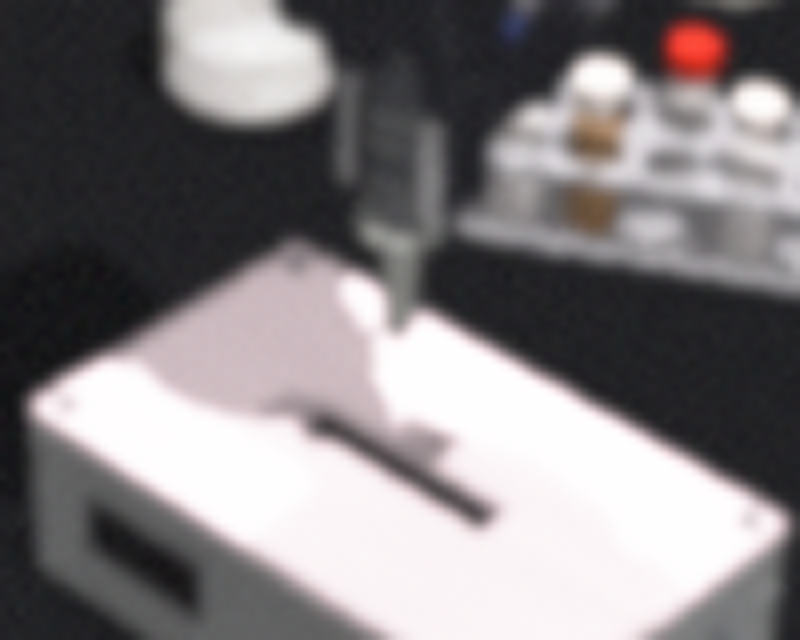

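The pin is held upright: its tip is at about (299.8,212.2) against a predicted (300.7,211.8). The slot centre is right below it. Now to the slot's -y end and a gentle descent.

```bash
cat >> h.py <<'E'
C=np.array([.5183,-.1186]);A=np.deg2rad(74.2);U=np.array([np.cos(A),np.sin(A)]);X=np.array([U[1],-U[0]])
def P(uy,z,ux=0): return list(C+U*uy+X*ux)+[z]
def st(n=""):
    s=get_state();p=np.array(s["position"]);d=p[:2]-C;f=np.array(s["contact_force"])
    print(n,"t%.2f ux%.2f uy%.2f z%.2f | Fx%.2f Fy%.2f Fz%.2f | gap%.3f"%(s["clock"],d@X*1e3,d@U*1e3,p[2]*1e3,f[:2]@X,f[:2]@U,f[2],s["finger_gap"]),flush=True);return s
E
python3 - <<'E'
from h import *
move_l(P(-.030,.135),.08);st("above")
print(move_l(P(-.030,.110),.03,until_force=4));s=st("in slot")
if s["position"][2]<.1115:
    print(move_l(P(-.030,.096),.01,until_force=5));st("touch")
E
```

```text
above t9.38 ux0.03 uy-30.16 z134.95 | Fx1.01 Fy-0.26 Fz-0.98 | gap0.244
True
in slot t10.03 ux0.67 uy-29.89 z114.88 | Fx2.93 Fy-0.32 Fz-1.80 | gap0.242
```

The tip went about 5 mm into the slot and then rubbed the -x wall. I'll back up a little, shift by +x and continue.

```bash
python3 - <<'E'
from h import *
move_l(P(-.030,.122),.03);st("up")
move_l(P(-.030,.122,.0022),.03);st("shift")
print(move_l(P(-.030,.108,.0022),.02,until_force=4));s=st("in slot")
if s["position"][2]<.1095:
    print(move_l(P(-.030,.096,.0022),.01,until_force=5));st("touch")
E
```

```text
up t10.40 ux-0.32 uy-29.97 z122.17 | Fx0.70 Fy0.70 Fz-1.17 | gap0.243
shift t10.65 ux2.19 uy-30.00 z121.90 | Fx0.02 Fy0.06 Fz-1.92 | gap0.244
False
in slot t11.50 ux2.28 uy-30.00 z108.08 | Fx0.76 Fy0.13 Fz-0.52 | gap0.242
True
touch t12.26 ux2.26 uy-30.04 z101.00 | Fx-0.06 Fy0.42 Fz5.48 | gap0.244
```

```bash
python3 - <<'E'
from h import *
move_l(P(-.030,.1005,.0022),.01);st("pre")
for i in range(12):
    s=get_state();d=np.array(s["position"][:2])-C;u=min(d@U+.006,.031)
    r=move_l(P(u,.1005,.0022),.02,until_force=4.5);s=st(r)
    if r or s["contact_force"][2]<2 or s["contact_force"][2]>12 or u>=.031:break
E
```

```text
pre t12.51 ux2.40 uy-30.02 z101.00 | Fx-0.78 Fy0.24 Fz5.31 | gap0.240
False t12.96 ux2.93 uy-24.51 z101.08 | Fx0.46 Fy-3.13 Fz5.16 | gap0.246
False t13.38 ux3.01 uy-18.91 z101.08 | Fx0.30 Fy-2.32 Fz4.60 | gap0.245
False t13.82 ux2.97 uy-13.32 z101.05 | Fx0.14 Fy-2.14 Fz4.96 | gap0.243
False t14.25 ux2.95 uy-7.73 z101.04 | Fx-0.42 Fy-1.89 Fz6.04 | gap0.244
False t14.68 ux2.96 uy-2.12 z101.04 | Fx-1.04 Fy-1.77 Fz4.78 | gap0.244
False t15.12 ux2.91 uy3.53 z100.97 | Fx0.93 Fy-2.34 Fz4.95 | gap0.245
True t15.42 ux1.88 uy8.74 z100.14 | Fx-0.27 Fy-0.85 Fz-0.59 | gap0.241
```

Force vanished at uy≈8.7: the hole. Descend gently and correct using the sideways force.

```bash
python3 - <<'E'
from h import *
ux,uy=.0019,.0093
for i in range(16):
    s=get_state();z=max(s["position"][2]-.004,.0795)
    r=move_l(P(uy,z,ux),.012,until_force=4);s=st(r)
    f=np.array(s["contact_force"]);fx,fy=f[:2]@X,f[:2]@U
    if f[2]>10 or s["position"][2]<.0803:break
    if r:
        ux+=.0008*np.sign(fx)*(abs(fx)>1.5);uy+=.0008*np.sign(fy)*(abs(fy)>1.5)
        move_l(P(uy,s["position"][2]+.0008,ux),.02);print(ux,uy);st("adj")
E
```

```text
False t15.98 ux2.02 uy9.43 z96.04 | Fx1.31 Fy0.20 Fz-1.29 | gap0.242
False t16.48 ux2.09 uy9.31 z91.99 | Fx1.98 Fy0.36 Fz-1.40 | gap0.247
False t16.97 ux2.03 uy9.33 z87.90 | Fx2.19 Fy1.10 Fz-1.40 | gap0.246
False t17.46 ux1.99 uy9.36 z83.78 | Fx2.53 Fy-0.24 Fz-1.77 | gap0.244
True t17.82 ux2.28 uy9.32 z80.21 | Fx-0.08 Fy-0.94 Fz3.78 | gap0.239
```

The collar is on the cover at z=80.2 with light contact. Release, rise and check.

```bash
python3 - <<'E'
from h import *
let_go();sleep(.2);st("open")
s=get_state();p=s["position"];move_l([p[0],p[1],.2],.08);movep([.33,.12,.26],down(1.295));st()
f=grab_frame("scene");g=proj(f,[*P(.009,0)[:2],.08]);a,b=int(g[0]),int(g[1]);print(g,tip_of("scene","pin_knob")[:3])
save("end",cv2.resize(f["img"][b-45:b+35,a-50:a+50],None,fx=8,fy=8,interpolation=cv2.INTER_CUBIC))
E
```

```text
open t18.66 ux3.10 uy9.81 z80.25 | Fx-0.57 Fy-0.15 Fz0.19 | gap1.002
 t21.48 ux-245.13 uy178.30 z260.04 | Fx-0.18 Fy0.90 Fz-0.20 | gap0.999
[297.37052932 223.9933584 ] [{'centre': [134.8, 185.3], 'score': 0.71}, {'centre': [182.9, 208.1], 'score': 0.65}, {'centre': [297.7, 217.9], 'score': 0.45}]
```

View pics/end.png

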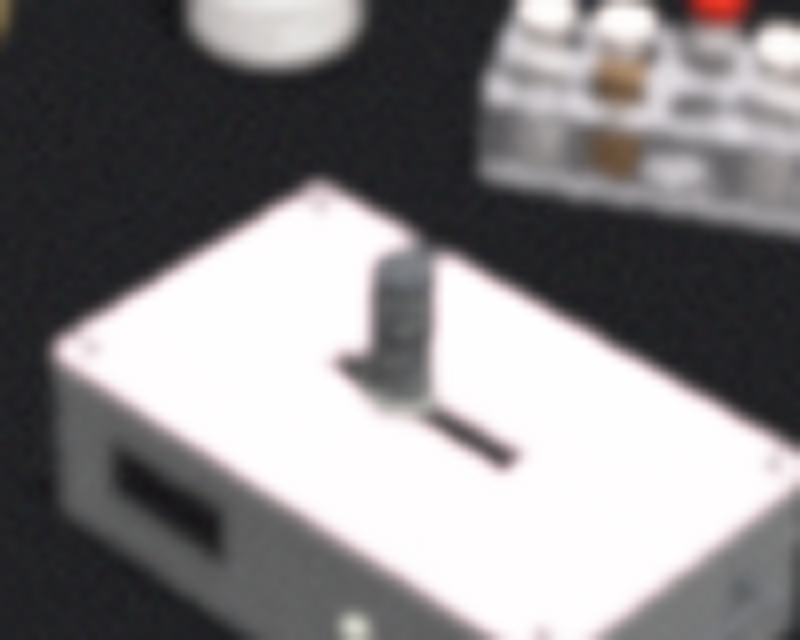

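The pin stands upright in the slot with its collar on the cover (crop about (403,400)), released and clear of the gripper. Handing in.

```bash
python3 -c "
from cell import *
print(sign_off())"
```

```text
the job is handed in; nothing more can be done
None
```

The transit pin stands upright in the carriage's hole with its collar down on the cover; I let go of it, backed the arm off and handed the job in at about 21.5 s (the verdict was not reported).

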